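# Find the slide's hidden notch and clamp it

### The arm

A 6-joint arm with a two-finger parallel gripper is mounted at the origin on the work surface. World frame = base frame: x ahead of the robot, y to its left, z up, the work surface at z = 0. Lengths are in m, angles in degrees, forces in N, time in s.
With the tool pointing down it reaches from about 0.35 to 0.975 m from the base axis. Payload 4.9 kg.
Tool frame: the origin (TCP) lies at the very end of the fingers, on their centre line; the grasp point (between the pads) lies 19 mm behind it (r.grip_point_offset is the distance from the TCP to the grasp point, in m); z points along the fingers, y is the direction in which the jaws open and shut (so a half turn about z gives the same grasp; the last joint's range is limited). The gripper opens to 85 mm and grips with 20 to 120 N. Pads are 22 mm wide; open, the fingers measure 114 mm over their backs; the gripper's body (76 mm by 85 mm) begins 54 mm behind the grasp point. The pads swing forward as they close: fully open they stand 13 mm farther back than shut.
Start: joints at [-80.214, 3.019, 92.412, -0, 84.569, -6.818], TCP at [0.179, -0.599, 0.197] pointing down, gripper open.
Joint ranges: [-172.51, 172.51], [-57.92, 126.97], [3.15, 148.05], [-58.71, 238.71], [5.1, 150.11], [-179.66, 179.66]. Speed limits (degrees/s): [147.25, 147.25, 180, 180, 180, 180].

### API

Orientations are given as a 3x3 rotation matrix whose columns are the frame's x, y, z axes.
In Python, from workcell import r, imaging, nets gives the robot as it stands. The module is installed in compiled form; this text tells all that it offers.
- The arm moves only by the shell command python3 -m creep 'ROWS' [OPENING] [FORCE]. ROWS is JSON, one flat list of numbers, 4 for each row, row after row: the shift along the tool's x, y, z in cm, then the turn about the tool's z in degrees. A call has 1 to 10 rows; each row shifts and turns the pose as measured when the row begins, along the tool's axes as they then stand; what a row does not reach is not made up. A row lasts 1/8 s, in which the tool goes at most 62.5 mm and 10.7 degrees, less where a joint would pass 70% of its speed; a pose out of reach is approached as far as the arm can. A call with a gripper value outside its range is refused whole. OPENING is the finger opening in cm, from 0 to 8.54, set as the call begins (- or left out, the last holds). The fingers move at their own pace and stop on an object; FORCE is the grip in N (left out, the last holds). Time passes only in rows, so rows that do not move let the fingers close. It gives the time, the measured TCP pose, the force and the opening at its end, in the units of the state.
- r.state(): the state, without advancing time (a new reading comes with each control period).
- imaging.snapshot(name): name is "scene" or "top" or "wrist"; returns a dict with "image" (384x512x3 uint8, red, green, blue), "range_z" (384x512 float32, m along the optical axis (not along the pixel's ray), 0 where there is no reading), "mtx" (3x3 intrinsics, pixels), "rvec" (rotation vector, rad) and "tvec" (3), from world to camera coordinates, as OpenCV has them. Camera axes: x right, y down, z forward; pixel columns grow to the right and rows downward; lengths in m; the calibration is good to about 2 mm. A picture is of the moment at which its call begins.
- r.job_done(): hands the job in, once; it reports no verdict.
Trained networks look in a picture, given as the dict that the camera call returned (one of the last four; its "shot" number tells which), for a name from the list of things; names that differ only in an ending like _2 or _b are one class to them, and where a whole thing is asked for, a point or a joint stands for the part that bears it (a point fixed in the world has none). Each returns a list of dicts, best first, with "p" (0 to 1); they miss things now and then, are a little off and sometimes report something else, mostly with a low value. They report only what shows in the picture. A call takes as long as a camera call. They do not tell look-alikes from the thing itself.
- nets.silhouettes(picture, thing): "pixels" (384x512 bool, what is visible of it).
- nets.landmark_of(picture, thing): "xyz" ([x, y, z] in m, in the coordinates of the camera as it stood for that picture, good to about 4 mm: a listed point, or the origin of a listed thing).
The state is a dict: "clock": time; "joints": joint angles; "qvel": joint speeds; "effort": joint torques, N m; "position": TCP position; "orientation": TCP orientation; "contact_force": force on the tool from outside, world axes, zero at the start; "moment": the same for the moment, N m; "finger_gap": opening from 0.0 (shut) to 1.0 (fully open).
Only numpy, scipy, OpenCV 4.12 (cv2) and the standard library are available. Lean on these libraries where they do the work, as an engineer would, in place of code of your own. Each camera call takes 0.05 s, during which the arm holds its last target. There are 200 camera calls.

### The job

On the die-polishing bench, push the loose slide along its covered guide by its upright post, gently and without ramming it, feeling for the hidden notch until the slide drops fully into it; the notch may lie to either side, and the plain ends of the guide also stop the slide but do not count. Only when it lies down in the notch, throw the clamp lever all the way over, then let go and leave the other things on the bench where they are.

Things in the scene. Friction and masses are not known exactly. Their poses are not given: they have to be found in the camera images.
- guide: Fixed covered steel guide, 90 (x) x 380 (y) x 55 high, long axis y. Origin: centre of underside, z up. Slot 22 wide along y between two covers (top at 55). Runway below level but for one unseen notch 8 deep: slide drops with its origin at y 70 to 90 or -90 to -70. Slide meets end blocks (55 high, y 155 to 190 either way) at y = +-105. At y 190 to 260 a foot 30 high.
- slide: Loose oiled slide, 0.3 to 0.65 kg: block 59 (x) x 100 (y) x 26 high under the covers, upright post 16 in diameter through the slot. Origin: centre of block underside; post top 95 above it along z. On the runway the origin is 22 above the guide origin, in the notch 14. Falls in by its own weight (not if gripped or rushed), then has 4 play either way. Cannot be lifted out.
- clamp (a joint): Clamp lever on the guide's foot: 0 = leaning to the guide's -x side (open), 1.0 rad = leaning to its +x side (clamped, its end stop). It stays where it is left.
- clamp_tip (a point): Tip of the clamp lever, about 80 above its pivot, which lies over the middle of the foot (guide x = 0, y = 225). The tip moves along guide x as the lever swings.
- stone: grey polishing stone stick, 16 x 100 x 13, lying flat beside the guide; bystander. Origin: centre of the underside
- bob: grey felt polishing bob on a short shank, 32 across, 45 tall, standing; bystander. Origin: centre of the underside
- nut: round steel spacer, 24 across, 10 tall, lying on top of the guide's end block at guide y = -173; bystander. Origin: centre of the underside
- insert: polished metal die insert plate, 80 x 120 x 14, lying beyond the guide; bystander. Origin: centre of the underside
- brush: small brush lying beyond the guide; bystander
- oil: clear bottle with a red cap, 56 across, 150 tall; bystander. Origin: centre of the underside
- wrench: steel wrench lying on the bench; bystander
Not all that is in view belongs to the job. What is shaped like the slide but black is not meant.

How it is judged:
By the outcome, as a careful person would: the job done as asked, in the order asked, and still so for the second after the job is handed in, with the robot touching nothing.
It also fails if it takes over 54 s, if anything falls off the work surface, if the arm or the gripper's body presses on something with over 40 N, if the wrist force passes 120 N, or if a joint passes its speed limit or range.

## Working session

There is one attempt and no reset: what is moved stays moved. The work goes in short steps, Python scripts to look and compute and a shell command to move; the robot and the scene stay as the last step left them, time stands still between calls to the robot, and variables do not carry over. Pictures are saved under pics/ and viewed, about 8 in all and at most 12, crops included, and the job is handed in when it is done.

```bash
mkdir -p pics; cat > h.py <<'E'
import numpy as np, cv2
from workcell import r, imaging, nets
def w(p,x):
    R=cv2.Rodrigues(np.array(p["rvec"]))[0]; return R.T@(np.array(x)-np.array(p["tvec"]).ravel())
def cloud(p,m):
    v,u=np.nonzero(m&(p["range_z"]>0)); z=p["range_z"][v,u]; K=p["mtx"]
    c=np.stack([(u-K[0,2])*z/K[0,0],(v-K[1,2])*z/K[1,1],z]); R=cv2.Rodrigues(np.array(p["rvec"]))[0]
    return (R.T@(c-np.array(p["tvec"]).reshape(3,1))).T
def save(p,n): cv2.imwrite("pics/"+n,p["image"][:,:,::-1])
E
python3 - <<'E'
from h import *
np.set_printoptions(precision=3,suppress=True)
s=r.state(); print(s)
for c in ["scene","top"]:
    p=imaging.snapshot(c); save(p,c+"1.png")
    for t in ["guide","slide","clamp_tip","stone","bob","nut","oil"]:
        print(c,t,[(round(d["p"],2),w(p,d["xyz"])) for d in nets.landmark_of(p,t)[:3]])
    for t in ["guide","slide"]:
        for d in nets.silhouettes(p,t)[:2]:
            q=cloud(p,d["pixels"]); print(t,"sil",d["p"],len(q),np.median(q,0),q.min(0),q.max(0))
            if t=="guide":
                q=q[abs(q[:,2]-.055)<.006]; print(len(q),cv2.minAreaRect((q[:,:2]*1000).astype(np.float32)))
E
```

```text
{'clock': 0.0, 'joints': array([-80.212,   3.058,  92.493,  -0.   ,  84.57 ,  -6.817]), 'qvel': array([ 0.087,  0.019,  0.013, -0.005, -0.072, -0.044]), 'effort': array([ -0.   , -39.368, -37.018,  -0.   ,   0.007,  -0.   ]), 'position': array([ 0.178, -0.598,  0.196]), 'orientation': array([[ 0.958,  0.286, -0.   ],
       [ 0.286, -0.958,  0.002],
       [ 0.   , -0.002, -1.   ]]), 'contact_force': array([-0.267,  0.015, -0.065]), 'moment': array([-0.032,  0.013,  0.031]), 'finger_gap': 0.9990522122697792}
scene guide [(0.83, array([ 0.557, -0.056,  0.003]))]
scene slide [(0.9, array([ 0.372, -0.307,  0.002])), (0.75, array([ 0.56 , -0.055,  0.022])), (0.71, array([ 0.361, -0.014,  0.003]))]
scene clamp_tip [(0.73, array([0.568, 0.167, 0.127])), (0.39, array([ 0.47 , -0.013, -0.   ]))]
scene stone [(0.68, array([ 0.474, -0.014,  0.002]))]
scene bob [(0.69, array([ 0.447, -0.154,  0.004]))]
scene nut [(0.63, array([ 0.518, -0.227,  0.053]))]
scene oil [(0.63, array([0.712, 0.366, 0.001]))]
guide sil 0.62 6389 [0.584 0.005 0.054] [ 0.434 -0.265 -0.005] [0.642 0.204 0.142]
3824 ((564.
[... 473 characters left out ...]
ay([0.569, 0.169, 0.129]))]
top stone [(0.69, array([0.711, 0.373, 0.003])), (0.58, array([ 0.465, -0.011, -0.007])), (0.31, array([ 0.521, -0.22 ,  0.053]))]
top bob [(0.51, array([ 0.435, -0.153, -0.001]))]
top nut [(0.49, array([ 0.523, -0.223,  0.054]))]
top oil [(0.95, array([0.711, 0.37 , 0.001])), (0.27, array([ 0.662, -0.141,  0.001]))]
guide sil 0.73 4199 [ 0.557 -0.021  0.054] [ 0.476 -0.248 -0.005] [0.651 0.206 0.141]
3110 ((560.242919921875, -24.346572875976562), (439.7450256347656, 91.6125717163086), 79.3271484375)
slide sil 0.94 631 [0.384 0.152 0.026] [0.343 0.102 0.007] [0.427 0.209 0.1  ]
slide sil 0.82 703 [ 0.366 -0.3    0.026] [ 0.319 -0.345 -0.006] [ 0.422 -0.269  0.099]
```

View pics/scene1.png

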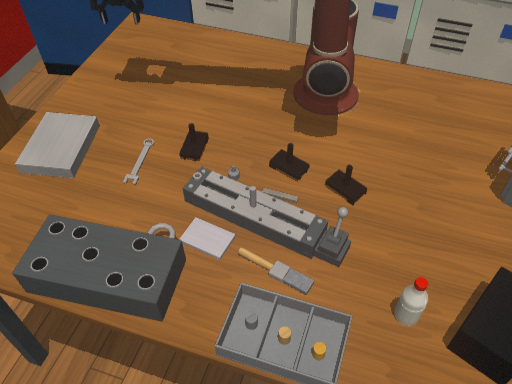

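View pics/top1.png

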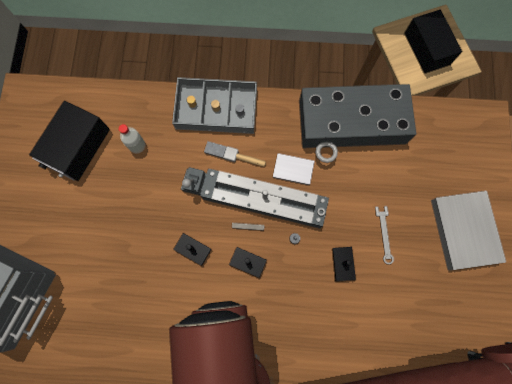

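The scene view shows the guide with the slide's post at (253,195) and the lever at (342,212), leaning toward the robot. The three black look-alikes lie on the bench. Top view: post at about (266,195), lever at about (190,178). Next I'll refine the guide frame.

```bash
cat >> h.py <<'E'
np.set_printoptions(precision=4,suppress=True)
YAW=np.radians(-10.7); C=np.array([.557,-.055])
G=np.array([[np.cos(YAW),-np.sin(YAW)],[np.sin(YAW),np.cos(YAW)]])
def toG(q): q=np.atleast_2d(q); return np.c_[(q[:,:2]-C)@G,q[:,2]]
def look():
    for c in ["scene","top"]:
        p=imaging.snapshot(c); q=toG(cloud(p,np.ones((384,512),bool)))
        t=q[(abs(q[:,0])<.055)&(abs(q[:,1])<.15)&(q[:,2]>.07)&(q[:,2]<.125)]
        l=q[(abs(q[:,0])<.09)&(abs(q[:,1]-.225)<.04)&(q[:,2]>.04)&(q[:,2]<.17)]
        print(c,"post",len(t),t.min(0),t.max(0),t.mean(0)) if len(t) else print("no post")
        if len(l): l=l[np.argsort(-l[:,2])]; print("  lever",len(l),l[::max(1,len(l)//8)].tolist() if 0 else l[:8].mean(0), l[l[:,2]>.09].mean(0))
    return p
E
python3 - <<'E'
from h import *
look()
for c in ["scene","top"]:
    p=imaging.snapshot(c); q=toG(cloud(p,np.ones((384,512),bool)))
    m=(abs(q[:,2]-.055)<.004)&(abs(q[:,0])<.07)&(abs(q[:,1])<.2); a=q[m]
    for y0 in (-.15,-.1,-.05,0.05,.1,.15):
        b=a[abs(a[:,1]-y0)<.012,0]; print(y0,np.percentile(b,[2,98]),np.percentile(b,[2,98]).mean())
    print(np.percentile(a[:,1],[1,99]))
    e=q[(q[:,2]>.055)&(abs(q[:,1]-.225)<.05)&(abs(q[:,0])<.1)]; print(e[np.argsort(e[:,2])][::max(1,len(e)//12)])
s=r.state(); T=np.r_[s["position"]]; print("tcp G",toG(T))
E
```

```text
scene post 96 [-0.0045 -0.0086  0.0704] [0.0123 0.0062 0.1219] [ 0.0058 -0.      0.0994]
  lever 798 [-0.028   0.2249  0.1407] [-0.0223  0.2242  0.1236]
top post 41 [-0.0099 -0.0076  0.0709] [0.0046 0.0076 0.1206] [-0.0048 -0.0004  0.1052]
  lever 455 [-0.0357  0.2255  0.1392] [-0.0348  0.224   0.1321]
-0.15 [-0.0412  0.0477] 0.0032431105121912343
-0.1 [-0.0429  0.0463] 0.0016767439601842703
-0.05 [-0.0425  0.0469] 0.002186587301540463
0.05 [-0.0417  0.0468] 0.002562657458134606
0.1 [-0.0422  0.046 ] 0.001894750269818373
0.15 [-0.0422  0.0459] 0.0018760976887245047
[-0.1867  0.1872]
[[ 0.0424  0.1801  0.055 ]
 [ 0.0348  0.2003  0.0554]
 [ 0.0341  0.1786  0.056 ]
 [ 0.0128  0.2112  0.0565]
 [-0.0216  0.2435  0.0571]
 [-0.008   0.1773  0.0578]
 [-0.0153  0.1792  0.0588]
 [ 0.0105  0.2281  0.0612]
 [-0.0037  0.2107  0.065 ]
 [-0.0094  0.2215  0.0859]
 [-0.0206  0.2281  0.1168]
 [-0.0301  0.2345  0.1331]
 [-0.0294  0.2184  0.1427]]
-0.15 [-0.0455  0.0415] -0.001972472019719989
-0.1 [-0.0466  0.0415] -0.0025657041626685716
-0.05 [-0.0467  0.0408] -0.0029722714341443197
0.05 [-0.0469  0.0394] -0.003724336323473687
0.1 [-0.0464  0.0403] -0.0030473842651148157
0.15 [-0.0463  0.0412] -0.0025464434421078493
[-0.1862  0.1879]
[[-0.0386  0.1888  0.055 ]
 [ 0.0228  0.2157  0.0554]
 [ 0.0274  0.249   0.0557]
 [-0.0086  0.2098  0.0561]
 [ 0.0126  0.2158  0.0566]
 [-0.0113  0.1804  0.0575]
 [-0.0264  0.2013  0.0583]
 [-0.0306  0.1778  0.0603]
 [-0.0131  0.2202  0.063 ]
 [-0.0051  0.2218  0.0679]
 [-0.0349  0.2129  0.1292]
 [-0.0352  0.2209  0.1345]
 [-0.0313  0.2242  0.1392]]
tcp G [[-0.2708 -0.6047  0.1971]]
```

```bash
python3 -m creep '[0,0,0,9.1, 0,0,0,9.1, 0,0,0,9.1, 2.4,-5.4,0,0, 2.4,-5.4,0,0, 2.4,-5.4,0,0, 2.4,-5.4,0,0, 2.4,-5.4,0,0, 2.4,-5.4,0,0, 2.4,-5.4,0,0]' 4 20; python3 -c "
from h import *
s=r.state();print(toG(s['position']),s['orientation'],s['contact_force'],s['finger_gap'])"
```

```text
clock: 2.45
position: [0.4248, -0.2567, 0.1978]
orientation: [[0.978, -0.21, 0.003], [-0.21, -0.978, -0.003], [0.004, 0.002, -1.0]]
contact_force: [1.1, 0.1, -0.3]
finger_gap: 0.466
[[-0.0924 -0.2227  0.1978]] [[ 0.9777 -0.2101  0.0035]
 [-0.2101 -0.9777 -0.0029]
 [ 0.004   0.0021 -1.    ]] [ 1.0738  0.0544 -0.2731] 0.4660119194640252
```

```bash
python3 -m creep '[2.3,-5.5,0,-1.4, 2.3,-5.5,0,0, 2.3,-5.5,0,0, 2.2,-5.5,0,0, 0,0,0,0]'; python3 -c "
from h import *
s=r.state();print(toG(s['position']),s['orientation'],s['contact_force'],s['finger_gap'])"
```

```text
clock: 3.08
position: [0.5615, -0.0477, 0.1992]
orientation: [[0.984, -0.18, 0.007], [-0.18, -0.984, -0.005], [0.008, 0.003, -1.0]]
contact_force: [0.1, -0.5, -0.1]
finger_gap: 0.467
[[0.003  0.008  0.1992]] [[ 0.9837 -0.1799  0.0075]
 [-0.1798 -0.9837 -0.0045]
 [ 0.0082  0.0031 -1.    ]] [ 0.0531 -0.4757 -0.1151] 0.46693245475559697
```

```bash
python3 -m creep '[-0.3,0.8,0,0, 0,0,0,0, 0,0,2,0, 0,0,2,0]'; python3 -c "
from h import *
s=r.state();print(toG(s['position']),s['contact_force'])"
```

```text
clock: 3.58
position: [0.5568, -0.059, 0.1587]
orientation: [[0.983, -0.184, 0.01], [-0.184, -0.983, -0.006], [0.011, 0.004, -1.0]]
contact_force: [1.0, 0.5, -0.8]
finger_gap: 0.471
[[ 0.0006 -0.004   0.1587]] [ 0.975   0.4882 -0.8296]
```

```bash
python3 -m creep '[0,-0.3,1,0, 0,0,2,0, 0,0,2,0, 0,0,2,0, 0,0,1,0, 0,0,0,0]'; python3 -c "
from h import *
s=r.state();print(toG(s['position']),s['contact_force'])
p=imaging.snapshot('scene');im=p['image'][130:280,150:400,::-1];cv2.imwrite('pics/s2.png',cv2.resize(im,None,fx=3,fy=3))"
```

```text
clock: 4.32
position: [0.5541, -0.0559, 0.0673]
orientation: [[0.983, -0.185, 0.001], [-0.185, -0.983, -0.004], [0.002, 0.004, -1.0]]
contact_force: [0.3, 0.7, -0.1]
finger_gap: 0.467
[[-0.0027 -0.0014  0.0673]] [ 0.2731  0.6982 -0.1485]
```

View pics/s2.png

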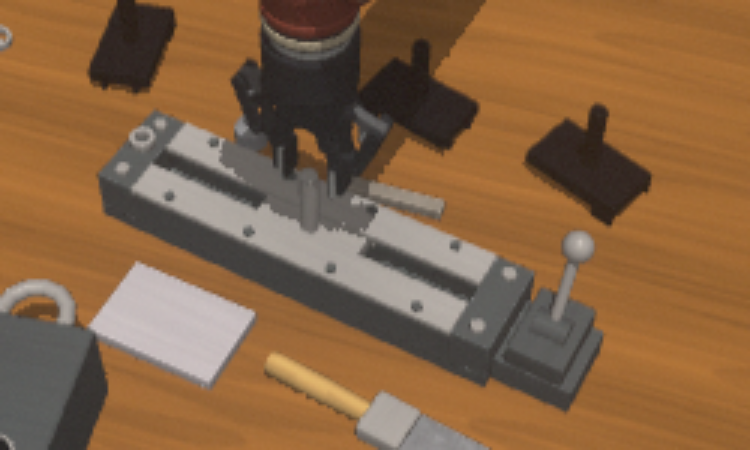

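Scene crop: the fingers straddle the post (post top at (308,178), finger tips at about (280,170) and (342,188)). I'll push slowly toward +y first.

```bash
python3 -m creep '[0.3,-0.4,0,0, 0,-0.4,0,0, 0,-0.4,0,0, 0,-0.3,0,0, 0,-0.3,0,0, 0,-0.3,0,0]'; python3 -c "
from h import *
s=r.state();print(toG(s['position']),s['contact_force'])
look()
p=imaging.snapshot('scene');q=toG(cloud(p,np.ones((384,512),bool)))
t=q[(abs(q[:,0])<.055)&(abs(q[:,1])<.07)&(q[:,2]>.065)&(q[:,2]<.1)];print(t[np.argsort(t[:,1])][::6])"
```

```text
clock: 5.12
position: [0.5637, -0.0355, 0.0709]
orientation: [[0.983, -0.185, 0.007], [-0.185, -0.983, -0.007], [0.008, 0.005, -1.0]]
contact_force: [-0.8, -1.9, 0.3]
finger_gap: 0.468
[[0.003  0.0204 0.0709]] [-0.7501 -1.9029  0.3193]
scene post 153 [-0.0105 -0.0136  0.0705] [0.0148 0.0539 0.1248] [0.006  0.0125 0.1065]
  lever 797 [-0.0247  0.2235  0.1407] [-0.0226  0.2243  0.1241]
top post 22 [-0.0129 -0.0032  0.0766] [-0.0056  0.0513  0.1216] [-0.0095  0.015   0.1038]
  lever 451 [-0.0329  0.2269  0.1401] [-0.0352  0.2239  0.1333]
[[0.006  0.0043 0.09  ]
 [0.0087 0.006  0.0978]
 [0.0087 0.0087 0.0915]
 [0.0121 0.0105 0.0765]
 [0.0054 0.0126 0.0864]
 [0.0029 0.0141 0.0964]
 [0.0048 0.015  0.0713]
 [0.0067 0.016  0.0659]
 [0.0023 0.0166 0.0973]]
```

```bash
python3 -m creep '[0,-0.4,0,0, 0,-0.4,0,0, 0,-0.4,0,0, 0,-0.4,0,0, 0,-0.4,0,0, 0,-0.4,0,0, 0,-0.4,0,0, 0,-0.4,0,0, 0,-0.4,0,0, 0,-0.4,0,0]'; python3 -c "
from h import *
s=r.state();print(toG(s['position']),s['contact_force']);look()"
```

```text
clock: 6.52
position: [0.5718, 0.0062, 0.0709]
orientation: [[0.983, -0.185, 0.007], [-0.185, -0.983, -0.007], [0.009, 0.005, -1.0]]
contact_force: [-0.1, -1.4, 0.6]
finger_gap: 0.465
[[0.0032 0.0629 0.0709]] [-0.0789 -1.3848  0.6473]
scene post 155 [-0.0079  0.0296  0.0714] [0.0145 0.0965 0.1247] [0.0061 0.0557 0.1059]
  lever 796 [-0.029   0.223   0.1399] [-0.0227  0.2241  0.1234]
top post 19 [-0.013   0.0442  0.0746] [-0.0066  0.0898  0.1238] [-0.009   0.054   0.0992]
  lever 398 [-0.0355  0.2245  0.1391] [-0.035   0.2241  0.1323]
```

```bash
python3 -m creep '[0,-0.3,0,0, 0,-0.3,0,0, 0,-0.3,0,0, 0,-0.3,0,0, 0,-0.3,0,0, 0,-0.3,0,0]'; python3 -m creep '[0,-0.2,0,0, 0,-0.2,0,0, 0,-0.2,0,0, 0,-0.2,0,0]'|grep -v ori; python3 -c "
from h import *
s=r.state();print(toG(s['position']),s['contact_force'])"
```

```text
clock: 7.38
position: [0.5753, 0.025, 0.0708]
orientation: [[0.983, -0.185, 0.007], [-0.185, -0.983, -0.007], [0.009, 0.005, -1.0]]
contact_force: [-0.5, -1.7, -0.8]
finger_gap: 0.469
clock: 7.88
position: [0.5768, 0.0337, 0.0706]
contact_force: [-0.5, -0.1, -0.0]
finger_gap: 0.472
[[0.003  0.0908 0.0706]] [-0.4743 -0.1205 -0.028 ]
```

```bash
for i in 1 2; do python3 -m creep '[0,-0.2,0,0, 0,-0.2,0,0]'|grep -v ori;done; python3 -c "
from h import *
s=r.state();print(toG(s['position']),s['contact_force']);look()"
```

```text
clock: 8.12
position: [0.5776, 0.0378, 0.0705]
contact_force: [-0.9, -0.4, 0.4]
finger_gap: 0.467
clock: 8.38
position: [0.5782, 0.0411, 0.0707]
contact_force: [-1.9, -4.5, 2.3]
finger_gap: 0.471
[[0.003  0.0983 0.0707]] [-1.9347 -4.4868  2.2994]
scene post 145 [-0.0082  0.0646  0.0706] [0.0145 0.1317 0.1249] [0.0063 0.0912 0.1047]
  lever 797 [-0.0253  0.2245  0.1407] [-0.0225  0.2242  0.124 ]
top post 9 [-0.0124  0.0875  0.0928] [-0.005   0.125   0.1163] [-0.0079  0.0945  0.1048]
  lever 134 [-0.0337  0.226   0.1397] [-0.0357  0.2262  0.1342]
```

```bash
for i in 1 2; do python3 -m creep '[0,-0.2,0,0, 0,-0.2,0,0]'|grep -v ori;done; python3 -c "
from h import *
s=r.state();print(toG(s['position']),s['contact_force'])
p=imaging.snapshot('scene');q=toG(cloud(p,np.ones((384,512),bool)))
t=q[(abs(q[:,0])<.02)&(q[:,1]>.07)&(q[:,1]<.1)&(q[:,2]>.06)&(q[:,2]<.13)];print(t[np.argsort(t[:,2])][::5])
im=p['image'][130:280,180:400,::-1];cv2.imwrite('pics/s3.png',cv2.resize(im,None,fx=3,fy=3))"
```

```text
clock: 8.72
position: [0.5793, 0.0436, 0.0714]
contact_force: [-1.3, -5.9, 2.0]
finger_gap: 0.47
clock: 8.98
position: [0.5805, 0.0464, 0.0722]
contact_force: [-0.9, -4.4, 2.4]
finger_gap: 0.466
[[0.0043 0.104  0.0722]] [-0.9362 -4.3719  2.4309]
[[ 0.0166  0.0929  0.0602]
 [ 0.0113  0.0872  0.0628]
 [ 0.0057  0.0954  0.0656]
 [ 0.0093  0.0831  0.07  ]
 [ 0.0071  0.0959  0.0716]
 [ 0.0071  0.0957  0.0756]
 [ 0.0092  0.0911  0.0791]
 [ 0.0075  0.0929  0.0823]
 [ 0.0085  0.0849  0.0863]
 [-0.      0.097   0.0884]
 [ 0.0067  0.0976  0.0922]
 [ 0.0082  0.0927  0.0948]
 [ 0.0046  0.0963  0.0971]
 [ 0.0084  0.0954  0.1006]
 [ 0.0037  0.0982  0.1051]
 [ 0.0082  0.0923  0.1063]
 [-0.0002  0.0878  0.1099]
 [-0.0001  0.096   0.1112]
 [-0.0007  0.0984  0.112 ]
 [ 0.0063  0.0992  0.1124]
 [-0.004   0.0938  0.1133]
 [ 0.0126  0.078   0.114 ]
 [ 0.0061  0.0909  0.1148]
 [ 0.0091  0.0897  0.1173]
 [-0.0074  0.0837  0.1189]
 [-0.009   0.0827  0.1205]
 [ 0.0095  0.0843  0.1221]
 [ 0.0121  0.0801  0.1262]
 [ 0.0079  0.0724  0.1284]
 [ 0.0128  0.0777  0.1292]]
```

View pics/s3.png

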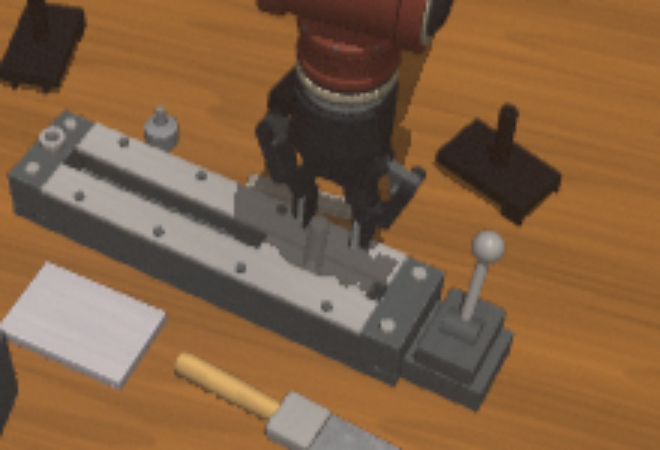

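Post at (318,230), pushed to y of about 92 mm against 4–6 N. Its top may have sunk. I'll back off to unload it and measure.

```bash
python3 -m creep '[0,0.4,0,0, 0,0.4,0,0, 0,0.3,0,0, 0,0,0,0]'|grep -v ori; cat >> h.py <<'E'
def top(y0,y1):
    for c in ("scene","top"):
        p=imaging.snapshot(c);q=toG(cloud(p,np.ones((384,512),bool)))
        t=q[(abs(q[:,0])<.02)&(q[:,1]>y0)&(q[:,1]<y1)&(q[:,2]>.06)&(q[:,2]<.135)];t=t[np.argsort(-t[:,2])]
        print(c,len(t));print(t[:40:2]);print("cover z",np.median(q[(abs(abs(q[:,0])-.03)<.008)&(abs(q[:,1]+.1)<.04)&(abs(q[:,2]-.055)<.02),2]))
E
python3 -c "
from h import *
s=r.state();print(toG(s['position']),s['contact_force']);top(.075,.108)"
```

```text
clock: 9.52
position: [0.5778, 0.0373, 0.0709]
contact_force: [-0.5, -1.2, 0.6]
finger_gap: 0.467
[[0.0033 0.0946 0.0709]] [-0.4937 -1.2393  0.6106]
scene 115
[[ 0.0082  0.0751  0.1341]
 [ 0.0033  0.0752  0.1327]
 [ 0.0027  0.0753  0.1209]
 [ 0.0045  0.0901  0.1126]
 [-0.0006  0.0848  0.1115]
 [-0.002   0.0868  0.1112]
 [ 0.0003  0.0825  0.1112]
 [ 0.0071  0.0889  0.1108]
 [ 0.0024  0.0837  0.1103]
 [ 0.0039  0.0872  0.1102]
 [-0.0001  0.0878  0.11  ]
 [ 0.006   0.0828  0.1098]
 [-0.0045  0.0801  0.1084]
 [ 0.0032  0.0897  0.107 ]
 [-0.0068  0.0817  0.1069]
 [ 0.0076  0.081   0.1065]
 [-0.0043  0.0885  0.1059]
 [ 0.0113  0.0858  0.1058]
 [ 0.0087  0.0817  0.1043]
 [ 0.0079  0.0868  0.1027]]
cover z 0.0563108866374378
top 12
[[-0.0069  0.0848  0.1105]
 [-0.0043  0.0886  0.109 ]
 [-0.0046  0.0916  0.1069]
 [-0.0066  0.0881  0.1061]
 [-0.0092  0.0906  0.1016]
 [-0.0077  0.0856  0.088 ]]
cover z 0.05457347625081563
```

Post top is now about 0.110, against about 0.119 before, so it appears to have dropped. I'll center the fingers and rise clear to check without occlusion.

```bash
python3 -m creep '[0,0.5,0,0, 0,0.4,0,0, 0,0.1,0,0, 0,0,0,0]'|grep -v ori; python3 -m creep '[0,0,-1,0, 0,0,-2,0, 0,0,-3,0, 0,0,-3,0, 0,0,-2,0, -2,3,0,0, -3,6,0,0, 0,0,0,0]'|grep -v ori; python3 -c "
from h import *
s=r.state();print(toG(s['position']),s['orientation'],s['contact_force']);top(.06,.11)
p=imaging.snapshot('scene');im=p['image'][130:280,180:400,::-1];cv2.imwrite('pics/s4.png',cv2.resize(im,None,fx=3,fy=3))"
```

```text
clock: 10.12
position: [0.5761, 0.0271, 0.0712]
contact_force: [0.2, -0.1, -0.4]
finger_gap: 0.467
clock: 11.12
position: [0.5121, -0.0501, 0.1943]
contact_force: [-0.6, -0.4, 0.6]
finger_gap: 0.464
[[-0.0451 -0.0035  0.1943]] [[ 0.983  -0.1828  0.017 ]
 [-0.1827 -0.9831 -0.0097]
 [ 0.0185  0.0064 -0.9998]] [-0.567  -0.3504  0.574 ]
scene 103
[[ 0.0045  0.0928  0.1143]
 [-0.0013  0.0871  0.1123]
 [ 0.0105  0.0906  0.1117]
 [ 0.0024  0.0782  0.1108]
 [-0.0037  0.0886  0.1105]
 [-0.0016  0.0898  0.1097]
 [ 0.0019  0.0834  0.1095]
 [ 0.0028  0.0812  0.1092]
 [ 0.0081  0.084   0.1088]
 [ 0.003   0.0922  0.1084]
 [ 0.0025  0.0865  0.1083]
 [ 0.0048  0.0823  0.1082]
 [ 0.006   0.0857  0.1077]
 [-0.0053  0.0797  0.1074]
 [ 0.0096  0.0822  0.1056]
 [ 0.0098  0.0877  0.1053]
 [ 0.0071  0.0918  0.1048]
 [ 0.0098  0.085   0.1036]
 [ 0.0108  0.0829  0.1035]
 [ 0.0036  0.0928  0.1016]]
cover z 0.05637078966394392
top 0
[]
cover z 0.054659525848367696
```

View pics/s4.png

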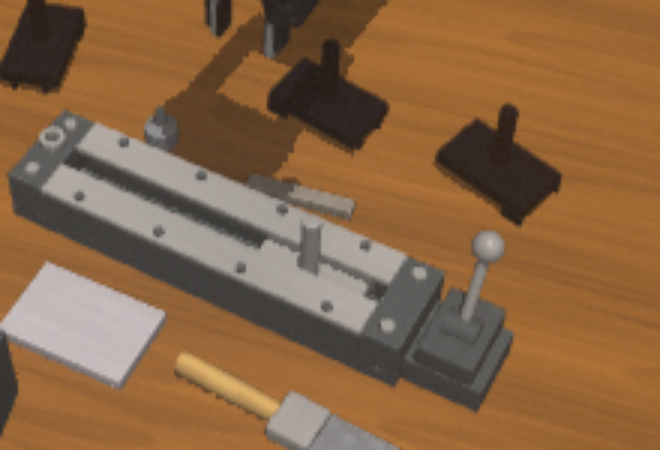

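The post (310,245) stands upright in the slot at y of about 86 mm, with its top lower by about 8 mm and away from the 105 mm end stop, which matches the notch. Next I'll close the fingers and go to the -x side of the lever.

```bash
python3 -m creep '[-1,-4.5,0,0, -1,-4.5,0,0, -1,-4.5,0,0, -1,-4.5,0,0, -0.5,-3.8,0,0, 0,0,0,0, 0,0,0,0]' 0 |grep -v ori; python3 -c "
from h import *
s=r.state();print(toG(s['position']),s['contact_force'])
for c in ('scene','top'):
  p=imaging.snapshot(c);q=toG(cloud(p,np.ones((384,512),bool)))
  t=q[(abs(q[:,0])<.02)&(q[:,1]>.06)&(q[:,1]<.11)&(q[:,2]>.062)&(q[:,2]<.135)]
  if len(t)<10: print(c,len(t)); continue
  for a,b in ((.062,.078),(.078,.094),(.094,.104),(.104,.13)):
    k=t[(t[:,2]>a)&(t[:,2]<b)]; print(c,len(k),np.median(k,0) if len(k) else '', (k[:,1].min()+k[:,1].max())/2 if len(k) else '')
"
```

```text
clock: 12.15
position: [0.51, 0.1887, 0.1927]
contact_force: [-0.1, -0.2, 0.4]
finger_gap: 0.002
[[-0.0914  0.2308  0.1927]] [-0.068  -0.1984  0.3806]
scene 26 [0.0077 0.0874 0.0709] 0.08552814051290514
scene 27 [0.007  0.0873 0.0868] 0.08512457905706187
scene 17 [0.0076 0.0884 0.0991] 0.0870811584887983
scene 31 [0.0038 0.085  0.1096] 0.08597950043046354
top 6 [-0.0083  0.0845  0.0684] 0.08691891938683725
top 8 [-0.0084  0.0854  0.087 ] 0.08604643891531047
top 5 [-0.007   0.085   0.1013] 0.08684836315720876
top 20 [-0.0022  0.0873  0.1085] 0.08612935329613268
```

The post is vertical at y=86 mm with its top at 0.109 in both cameras, so it is in the notch (0.117 expected on the runway). Now the lever.

```bash
python3 -m creep '[0,0.5,2,0, 0,0,3,0, 0,0,2.5,0, 0,0,0.8,0, 0,0,0,0]' |grep -v ori;  python3 -m creep '[1,0,0,0, 1,0,0,0, 0.8,0,0,0, 0.8,0,0,0, 0.8,0,0,0]'|grep -v ori; python3 -c "
from h import *
s=r.state();print(toG(s['position']),s['contact_force'])"
```

```text
clock: 12.88
position: [0.5097, 0.1771, 0.1033]
contact_force: [-0.9, -0.3, 0.6]
finger_gap: 0.003
clock: 13.5
position: [0.5585, 0.1688, 0.1078]
contact_force: [-0.2, -0.2, 0.5]
finger_gap: 0.001
[[-0.0401  0.2202  0.1078]] [-0.2056 -0.2051  0.5463]
```

```bash
python3 -m creep '[0.7,-0.1,0.1,0, 0.7,-0.1,0.1,0, 0.7,-0.1,0.1,0, 0.7,0,0.1,0]'|grep -v ori; python3 -c "
from h import *
s=r.state();print(toG(s['position']),s['contact_force']);look()"
```

```text
clock: 14.0
position: [0.5886, 0.1667, 0.104]
contact_force: [0.5, 0.1, -1.0]
finger_gap: 0.002
[[-0.0101  0.2238  0.104 ]] [ 0.5309  0.0961 -0.9965]
scene post 90 [-0.0064  0.0765  0.0705] [0.0123 0.0935 0.1127] [0.0057 0.0864 0.0947]
  lever 797 [-0.0044  0.2266  0.1679] [-0.0096  0.2255  0.1383]
top post 34 [-0.01    0.0798  0.078 ] [0.0054 0.0929 0.1112] [-0.0041  0.0862  0.1019]
  lever 122 [0.0026 0.2092 0.0632] [nan nan nan]h.py:20: RuntimeWarning: Mean of empty slice.
  if len(l): l=l[np.argsort(-l[:,2])]; print("  lever",len(l),l[::max(1,len(l)//8)].tolist() if 0 else l[:8].mean(0), l[l[:,2]>.09].mean(0))
  ret = um.true_divide(
```

```bash
python3 -m creep '[0.6,0,0.1,0, 0.6,0,0.1,0, 0.5,0,0.1,0]'|grep -v ori; python3 -m creep '[0.4,0,0.05,0, 0.4,0,0.05,0]'|grep -v ori;python3 -c "
from h import *
s=r.state();print(toG(s['position']),s['contact_force'])
p=imaging.snapshot('scene');save(p,'x.png');im=p['image'][130:280,250:400,::-1];cv2.imwrite('pics/s5.png',cv2.resize(im,None,fx=3,fy=3))"
```

```text
clock: 14.48
position: [0.6063, 0.1634, 0.1012]
contact_force: [-0.2, 0.3, -0.5]
finger_gap: 0.0
clock: 14.72
position: [0.6148, 0.1618, 0.1002]
contact_force: [-1.3, 0.3, -0.8]
finger_gap: -0.002
[[0.0165 0.2238 0.1002]] [-1.3269  0.3131 -0.8223]
```

View pics/s5.png

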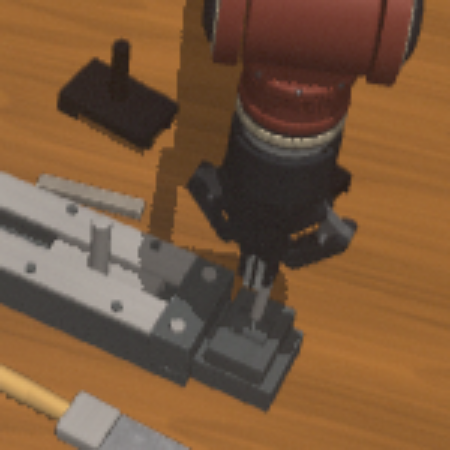

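The lever (about (258,300)) is swinging ahead of the fingers. I'll continue until the end stop is felt.

```bash
for i in 1 2 3; do python3 -m creep '[0.5,0,0,0, 0.4,0,0,0]'|grep -E "pos|force";done
```

```text
position: [0.6244, 0.16, 0.1004]
contact_force: [0.4, -0.5, -0.5]
position: [0.634, 0.1583, 0.1007]
contact_force: [-0.1, -0.5, 0.5]
position: [0.6435, 0.1566, 0.1009]
contact_force: [-0.0, 1.0, -0.2]
```

```bash
python3 -c "
from h import *
s=r.state();print(toG(s['position']))
p=imaging.snapshot('scene');a=p['image'][130:280,270:390,::-1]
q=toG(cloud(p,np.ones((384,512),bool)))
p2=imaging.snapshot('top');b=p2['image'][130:230,150:230,::-1]
cv2.imwrite('pics/s6.png',np.hstack([cv2.resize(a,(400,500)),cv2.resize(b,(400,500))]))
for t in ('clamp_tip',): print([(d['p'],toG(w(pp,d['xyz']))) for pp in (p,p2) for d in nets.landmark_of(pp,t)[:2]])"
```

```text
[[0.0457 0.224  0.1009]]
[(0.17, array([[-0.092 , -0.1172,  0.0011]]))]
```

View pics/s6.png

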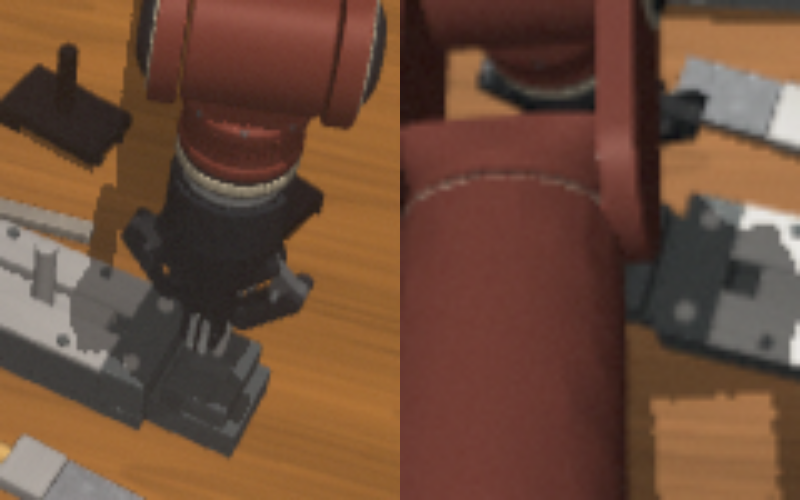

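The lever no longer shows in front of the fingers, so they may have slipped past it. I'll lift gently and look.

```bash
python3 -m creep '[0,0,-1,0, 0,0,-1,0]'|grep -E "pos|force"; python3 -m creep '[0,0,-2,0, 0,0,-3,0, 0,0,-3,0, -5,0,0,0, -5,0,0,0, -4,0,0,0,0,0,0,0]'|grep -v ori;  python3 -c "
from h import *
s=r.state();print(toG(s['position']))
p=imaging.snapshot('scene');a=p['image'][130:280,270:390,::-1]
cv2.imwrite('pics/s7.png',cv2.resize(a,(480,600)))
p2=imaging.snapshot('top')
for pp in (p,p2):
  q=toG(cloud(pp,np.ones((384,512),bool)));t=q[(abs(q[:,0])<.08)&(abs(q[:,1]-.225)<.03)&(q[:,2]>.075)&(q[:,2]<.155)];print(len(t));t=t[np.argsort(t[:,2])];print(t[::max(1,len(t)//12)])
  print([(d['p'],toG(w(pp,d['xyz']))) for d in nets.landmark_of(pp,'clamp_tip')[:2]])"
```

```text
position: [0.6419, 0.1569, 0.121]
contact_force: [1.2, -0.2, 0.4]
clock: 16.85
position: [0.5025, 0.1838, 0.214]
contact_force: [-0.8, 0.4, 0.5]
finger_gap: -0.003
[[-0.0979  0.2245  0.214 ]]
164
[[ 0.0018  0.2278  0.0751]
 [-0.0077  0.22    0.0828]
 [-0.0101  0.2232  0.0902]
 [-0.0146  0.2254  0.0984]
 [-0.0221  0.2263  0.106 ]
 [-0.0181  0.2217  0.1155]
 [-0.0174  0.2233  0.1251]
 [-0.0276  0.2361  0.1292]
 [-0.0202  0.2264  0.1314]
 [-0.0219  0.2278  0.1342]
 [-0.0352  0.2168  0.1353]
 [-0.0202  0.2231  0.137 ]
 [-0.0302  0.2261  0.1391]]
[(0.46, array([[-0.0292,  0.2236,  0.1264]]))]
76
[[-0.0144  0.2204  0.0801]
 [-0.0166  0.2218  0.0869]
 [-0.0447  0.2197  0.125 ]
 [-0.0374  0.2363  0.128 ]
 [-0.045   0.2277  0.1302]
 [-0.0225  0.2221  0.1314]
 [-0.0278  0.2174  0.1328]
 [-0.0371  0.2175  0.1334]
 [-0.038   0.232   0.1342]
 [-0.0354  0.2207  0.1352]
 [-0.0377  0.2288  0.1361]
 [-0.0352  0.2292  0.1381]
 [-0.0298  0.2188  0.1389]]
[(0.47, array([[-0.0315,  0.2248,  0.1239]])), (0.46, array([[ 0.122 , -0.0649,  0.0016]]))]
```

View pics/s7.png

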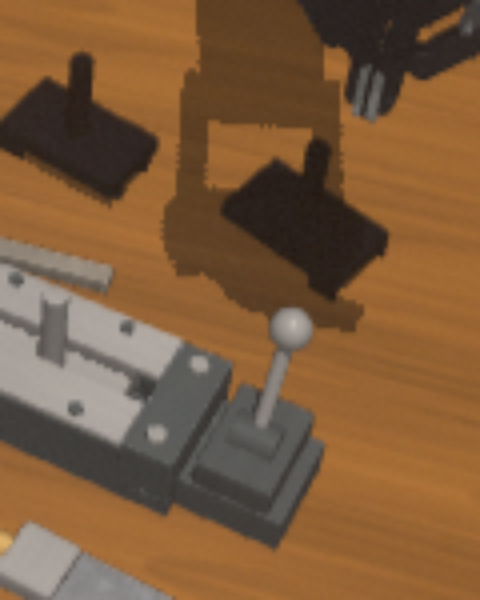

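The lever at (290,328) is still open although the fingers crossed it almost without force. I'll repeat in small steps and track the ball by depth.

```bash
cat >> h.py <<'E'
def lev(n):
    s=r.state();print("tcp",toG(s['position']),s['contact_force'])
    p=imaging.snapshot('scene');cv2.imwrite(f'pics/{n}.png',cv2.resize(p['image'][170:270,290:390,::-1],(500,500),interpolation=cv2.INTER_CUBIC))
    q=toG(cloud(p,np.ones((384,512),bool)))
    for a,b in ((.08,.09),(.09,.1),(.1,.11),(.11,.12),(.12,.13),(.13,.14),(.14,.15),(.15,.165)):
        k=q[(abs(q[:,0])<.1)&(abs(q[:,1]-.225)<.025)&(q[:,2]>a)&(q[:,2]<b)]
        if len(k): print(a,len(k),np.median(k,0),k.min(0)[:2],k.max(0)[:2])
E
python3 -m creep '[0,0,2,0, 0,0,3,0, 0,0,3,0, 0,0,2,0, 0,0,0.6,0,0,0,0,0]' |grep -E "pos|force"; python3 -m creep '[1,0,0.1,0, 1,0,0.1,0, 1,0,0.1,0, 0.5,0,0.1,0,0,0,0,0]'|grep -E "clo|pos|force"; python3 -c "
from h import *
lev('a1')"; python3 -m creep '[0.7,0,0.1,0, 0.7,0,0.1,0, 0.6,0,0.1,0,0,0,0,0]'|grep -E "clo|pos|force"; python3 -c "
from h import *
lev('a2')"
```

```text
position: [0.5098, 0.1802, 0.0971]
contact_force: [-0.1, -0.2, 0.0]
clock: 18.42
position: [0.5498, 0.1734, 0.0971]
contact_force: [-0.2, 0.0, 0.1]
tcp [[-0.0495  0.2231  0.0971]] [-0.2212  0.026   0.1376]
0.08 16 [-0.0091  0.2239  0.0832] [-0.0121  0.219 ] [-0.0051  0.228 ]
0.09 15 [-0.0124  0.224   0.0956] [-0.0158  0.2188] [-0.0085  0.2281]
0.1 18 [-0.0167  0.2248  0.1058] [-0.0251  0.2196] [-0.0115  0.2284]
0.11 10 [-0.0215  0.2228  0.1116] [-0.0236  0.2185] [-0.0176  0.2282]
0.12 25 [-0.0207  0.225   0.1265] [-0.0289  0.2106] [-0.0182  0.2362]
0.13 76 [-0.0272  0.2247  0.135 ] [-0.0451  0.2122] [-0.018   0.2354]
0.14 34 [-0.0436  0.2244  0.1444] [-0.06    0.2108] [-0.0267  0.2361]
0.15 56 [-0.0439  0.2243  0.1568] [-0.0557  0.2092] [-0.0373  0.2365]
clock: 18.98
position: [0.572, 0.1698, 0.1052]
contact_force: [-0.7, 0.1, -0.5]
tcp [[-0.027   0.2237  0.1052]] [-0.6515  0.0709 -0.4697]
0.08 13 [-0.0002  0.2245  0.0863] [-0.0022  0.2192] [0.0041 0.2272]
0.09 8 [-0.0009  0.225   0.095 ] [-0.0055  0.2215] [0.0013 0.228 ]
0.1 17 [-0.0026  0.2242  0.1035] [-0.0077  0.2178] [0.0006 0.2281]
0.11 11 [-0.0041  0.2246  0.1153] [-0.0064  0.2195] [-0.0002  0.2277]
0.12 7 [-0.0003  0.2279  0.1282] [-0.0081  0.2206] [0.001  0.2347]
0.13 42 [-0.0022  0.2234  0.1362] [-0.0188  0.2108] [0.0022 0.2359]
0.14 64 [-0.0101  0.2245  0.1437] [-0.0255  0.213 ] [0.0005 0.2349]
0.15 56 [-0.0217  0.2248  0.1575] [-0.0355  0.2094] [-0.0169  0.2371]
```

The lever does move this time, and with almost no force. I'll continue stepwise.

```bash
python3 -m creep '[0.6,0,0.1,0, 0.6,0,0.1,0, 0.5,0,0.1,0,0,0,0,0]'|grep -E "clo|pos|force"; python3 -c "
from h import *
lev('a3')"; python3 -m creep '[0.6,0,0.1,0, 0.6,0,0.1,0, 0,0,0,0]'|grep -E "clo|pos|force"; python3 -c "
from h import *
lev('a4')"
```

```text
clock: 19.52
position: [0.5911, 0.1666, 0.1068]
contact_force: [-0.5, 0.4, 0.9]
tcp [[-0.0076  0.224   0.1068]] [-0.5313  0.3893  0.8559]
0.08 10 [0.0071 0.2255 0.0852] [0.0028 0.2211] [0.0087 0.2276]
0.09 9 [0.0075 0.2232 0.0957] [0.0054 0.219 ] [0.0092 0.2274]
0.1 11 [0.0077 0.2248 0.1044] [0.0027 0.2189] [0.0107 0.2277]
0.11 5 [0.0085 0.226  0.1143] [0.0061 0.2224] [0.0124 0.2277]
0.12 3 [0.0165 0.2238 0.1271] [0.0119 0.218 ] [0.019  0.2334]
0.13 47 [0.0155 0.2257 0.137 ] [-0.003   0.2103] [0.0213 0.2359]
0.14 58 [0.008  0.2235 0.1439] [-0.0064  0.2125] [0.0172 0.2336]
0.15 58 [-0.0028  0.2269  0.1585] [-0.0165  0.2097] [0.0029 0.2374]
clock: 19.95
position: [0.6036, 0.1644, 0.1054]
contact_force: [-0.5, -0.4, 1.1]
tcp [[0.005  0.2243 0.1054]] [-0.4525 -0.3512  1.1116]
0.08 6 [0.0111 0.226  0.0825] [0.0082 0.2207] [0.0126 0.2283]
0.09 9 [0.0143 0.2234 0.096 ] [0.0118 0.2208] [0.0162 0.2277]
0.1 4 [0.0161 0.2244 0.1026] [0.0141 0.2207] [0.0171 0.2274]
0.11 2 [0.0191 0.226  0.1112] [0.0179 0.224 ] [0.0203 0.228 ]
0.12 8 [0.0282 0.2249 0.1279] [0.0252 0.2157] [0.0306 0.2342]
0.13 51 [0.0264 0.2247 0.136 ] [0.0101 0.2117] [0.0323 0.2355]
0.14 57 [0.0181 0.2239 0.1432] [0.0076 0.2113] [0.0296 0.2349]
0.15 53 [0.009  0.2271 0.1564] [-0.0054  0.2101] [0.0137 0.2377]
```

```bash
python3 -m creep '[0.5,0,0.1,0, 0.4,0,0.1,0, 0,0,0,0]'|grep -E "clo|pos|force"; python3 -c "
from h import *
lev('a5')"; for i in 1 2; do python3 -m creep '[0.4,0,0.05,0, 0,0,0,0]'|grep -E "clo|pos|force"; python3 -c "
from h import *
lev('b$i')"; done
```

```text
clock: 20.38
position: [0.6126, 0.1629, 0.1031]
contact_force: [-0.3, 0.4, 1.7]
tcp [[0.0142 0.2244 0.1031]] [-0.256   0.3562  1.6981]
0.08 7 [0.0156 0.2256 0.0865] [0.0095 0.2198] [0.0182 0.228 ]
0.09 5 [0.0188 0.2256 0.0927] [0.0114 0.2229] [0.0199 0.2275]
0.11 1 [0.0361 0.2251 0.1196] [0.0361 0.2251] [0.0361 0.2251]
0.12 15 [0.0385 0.2282 0.128 ] [0.0315 0.2141] [0.041  0.2349]
0.13 66 [0.0332 0.2238 0.1355] [0.021  0.2114] [0.042  0.2361]
0.14 40 [0.0229 0.2254 0.1434] [0.0087 0.2115] [0.0373 0.2367]
0.15 59 [0.0191 0.2265 0.1578] [0.0038 0.2098] [0.0238 0.2378]
clock: 20.68
position: [0.6159, 0.1622, 0.1018]
contact_force: [0.7, -0.8, 1.3]
tcp [[0.0175 0.2244 0.1018]] [ 0.739  -0.8348  1.295 ]
0.08 6 [0.018  0.2249 0.086 ] [0.0163 0.2212] [0.0203 0.2281]
0.09 2 [0.0222 0.2255 0.0947] [0.0213 0.2241] [0.0231 0.227 ]
0.12 25 [0.0404 0.2291 0.1276] [0.0234 0.2124] [0.0459 0.2362]
0.13 68 [0.0356 0.2256 0.1351] [0.0201 0.2116] [0.0452 0.2356]
0.14 40 [0.0254 0.2244 0.1458] [0.0096 0.21  ] [0.0405 0.2375]
0.15 50 [0.0225 0.2266 0.1584] [0.006  0.2106] [0.0288 0.2376]
clock: 20.98
position: [0.6193, 0.1615, 0.1006]
contact_force: [0.2, -0.0, 0.1]
tcp [[0.021  0.2243 0.1006]] [ 0.2434 -0.0139  0.0939]
0.08 3 [0.0185 0.2269 0.0847] [0.0179 0.2241] [0.0199 0.2283]
0.09 1 [0.0239 0.2276 0.0942] [0.0239 0.2276] [0.0239 0.2276]
0.11 1 [0.0437 0.2285 0.1195] [0.0437 0.2285] [0.0437 0.2285]
0.12 28 [0.0438 0.2275 0.1259] [0.0327 0.2146] [0.0477 0.2359]
0.13 70 [0.038  0.2237 0.1349] [0.0255 0.2116] [0.0481 0.2341]
0.14 32 [0.0275 0.2259 0.1446] [0.0211 0.2119] [0.0387 0.2372]
0.15 60 [0.0261 0.2264 0.1577] [0.0135 0.2106] [0.0312 0.2378]
```

```bash
for i in 3 4; do python3 -m creep '[0.4,0,0,0, 0,0,0,0]'|grep -E "clo"; python3 -c "
from h import *
lev('b$i')"; done
```

```text
clock: 21.28
tcp [[0.0249 0.2242 0.1005]] [-0.6691 -0.0199 -0.0391]
0.08 1 [0.02   0.227  0.0848] [0.02  0.227] [0.02  0.227]
0.11 5 [0.0459 0.2272 0.1189] [0.0441 0.2173] [0.0485 0.2314]
0.12 35 [0.0449 0.2235 0.1271] [0.0313 0.2103] [0.05   0.2359]
0.13 64 [0.04   0.2253 0.135 ] [0.0303 0.2149] [0.0502 0.2352]
0.14 30 [0.0309 0.2241 0.146 ] [0.0161 0.2109] [0.0359 0.2373]
0.15 57 [0.0305 0.2275 0.1586] [0.0182 0.2105] [0.0372 0.2378]
clock: 21.58
tcp [[0.0291 0.2243 0.1007]] [ 0.239  -0.5462  0.5786]
0.11 5 [0.0487 0.2236 0.1184] [0.0472 0.218 ] [0.0499 0.2281]
0.12 41 [0.0474 0.2264 0.1275] [0.0309 0.2113] [0.0525 0.2361]
0.13 51 [0.0405 0.2246 0.1334] [0.0335 0.2139] [0.0503 0.2355]
0.14 30 [0.0358 0.2256 0.1468] [0.0207 0.2105] [0.0389 0.2371]
0.15 53 [0.0348 0.2243 0.157 ] [0.0224 0.2107] [0.0405 0.2374]
```

```bash
for i in 5 6 7; do python3 -m creep '[0.4,0,0,0, 0,0,0,0]'|grep -E "clo"; python3 -c "
from h import *
lev('b$i')"; done
```

```text
clock: 21.88
tcp [[0.0332 0.2243 0.1008]] [-0.1081 -0.1129 -0.2607]
0.08 1 [0.0168 0.2285 0.0819] [0.0168 0.2285] [0.0168 0.2285]
0.11 4 [0.0477 0.2271 0.1172] [0.0473 0.2153] [0.0481 0.2306]
0.12 40 [0.0475 0.2245 0.127 ] [0.0391 0.2116] [0.0529 0.2361]
0.13 47 [0.0418 0.2255 0.133 ] [0.0335 0.213 ] [0.0495 0.2356]
0.14 26 [0.04   0.2248 0.1462] [0.0257 0.213 ] [0.0432 0.2366]
0.15 53 [0.0382 0.2266 0.1579] [0.0237 0.2105] [0.0432 0.238 ]
clock: 22.18
tcp [[0.0374 0.2244 0.101 ]] [-0.3017 -0.0255  0.0753]
0.08 1 [0.016  0.2282 0.0807] [0.016  0.2282] [0.016  0.2282]
0.11 4 [0.0481 0.2277 0.1184] [0.0469 0.2153] [0.0509 0.2303]
0.12 42 [0.047  0.2259 0.1272] [0.0347 0.2113] [0.0543 0.2368]
0.13 33 [0.0443 0.2239 0.1331] [0.0344 0.2128] [0.0516 0.2335]
0.14 28 [0.0435 0.2243 0.1463] [0.0367 0.2117] [0.0481 0.2368]
0.15 57 [0.0433 0.2262 0.1582] [0.0268 0.2104] [0.047  0.2375]
clock: 22.48
tcp [[0.0414 0.2244 0.1011]] [-0.0862  0.1411 -0.1913]
0.08 2 [0.0194 0.227  0.0821] [0.0179 0.2253] [0.0209 0.2288]
0.11 1 [0.0498 0.2215 0.1182] [0.0498 0.2215] [0.0498 0.2215]
0.12 38 [0.0485 0.2271 0.126 ] [0.0365 0.2109] [0.0533 0.236 ]
0.13 28 [0.0461 0.2257 0.1318] [0.0384 0.2129] [0.051  0.2352]
0.14 31 [0.0483 0.2254 0.1469] [0.0321 0.2111] [0.051  0.2375]
0.15 51 [0.0464 0.2269 0.1567] [0.0343 0.21  ] [0.0514 0.238 ]
```

The ball stopped at x of about 45 mm, which is the end stop, while the fingers came level with it. I'll lift straight up and check the ball at each stage.

```bash
for i in 1 2 3; do python3 -m creep '[0,0,-0.8,0, 0,0,-0.8,0, 0,0,0,0]'|grep -E "clo"; python3 -c "
from h import *
lev('c$i')"; done
```

```text
clock: 22.9
tcp [[0.0408 0.2245 0.1186]] [ 0.4415  0.1652 -0.5456]
0.08 1 [0.0212 0.2254 0.0811] [0.0212 0.2254] [0.0212 0.2254]
0.11 2 [0.0484 0.2284 0.1173] [0.0474 0.2264] [0.0493 0.2304]
0.12 46 [0.0481 0.2254 0.127 ] [0.0293 0.2113] [0.0521 0.2365]
0.13 50 [0.0415 0.224  0.1332] [0.0311 0.2133] [0.0489 0.2348]
0.15 23 [0.0478 0.2261 0.1624] [0.0423 0.212 ] [0.0507 0.2353]
clock: 23.32
tcp [[0.0399 0.2245 0.1352]] [0.3002 0.6176 0.4499]
0.08 2 [0.0181 0.2267 0.0803] [0.0155 0.2252] [0.0207 0.2281]
0.11 3 [0.0487 0.2264 0.1173] [0.0463 0.215 ] [0.0494 0.2308]
0.12 43 [0.0479 0.2261 0.1274] [0.03   0.2113] [0.0517 0.2359]
0.13 55 [0.0408 0.2247 0.1333] [0.0296 0.2131] [0.0495 0.2357]
clock: 23.75
tcp [[0.0389 0.2244 0.1517]] [0.2412 0.2784 0.5835]
0.08 1 [0.0198 0.2274 0.0808] [0.0198 0.2274] [0.0198 0.2274]
0.11 5 [0.0495 0.2269 0.1193] [0.048  0.2187] [0.0511 0.2306]
0.12 40 [0.0475 0.2276 0.1268] [0.0364 0.2112] [0.0533 0.2356]
0.13 57 [0.0412 0.224  0.1331] [0.0301 0.2132] [0.053 0.234]
```

The ball stays put. The fingers may have slid over its top, though, so the end stop isn't proven. I'll rise well clear, step back, and push again lower on the shaft.

```bash
python3 -m creep '[0,0,-2,0, 0,0,-3,0, 0,0,-3,0, 0,0,0,0]'|grep -E "clo"; python3 -c "
from h import *
lev('d1')"; python3 -m creep '[-2,0,0,0, -2,0,0,0, -2,0,0,0, 0,0,0,0]'|grep -E "clo"; python3 -c "
from h import *
lev('d2')
p=imaging.snapshot('scene');cv2.imwrite('pics/d3.png',cv2.resize(p['image'][110:270,240:400,::-1],(600,600)))
print([(d['p'],toG(w(p,d['xyz']))) for d in nets.landmark_of(p,'clamp_tip')[:2]])"
```

```text
clock: 24.3
tcp [[0.0358 0.2245 0.2365]] [0.4371 0.6669 0.476 ]
0.08 2 [0.0201 0.2272 0.083 ] [0.0166 0.226 ] [0.0235 0.2284]
0.11 3 [0.0488 0.2285 0.1192] [0.0485 0.2269] [0.0512 0.2308]
0.12 41 [0.0478 0.2265 0.1268] [0.0308 0.2126] [0.0536 0.236 ]
0.13 58 [0.042  0.2237 0.1332] [0.0302 0.2126] [0.0521 0.234 ]
clock: 24.85
tcp [[-0.0292  0.2226  0.2251]] [-0.2506 -0.3665  0.1231]
0.08 2 [0.019  0.2269 0.0814] [0.0164 0.2254] [0.0215 0.2283]
0.11 2 [0.0491 0.2286 0.1183] [0.0472 0.2268] [0.0509 0.2304]
0.12 42 [0.0477 0.2254 0.1265] [0.0336 0.211 ] [0.0521 0.2369]
0.13 58 [0.0414 0.2242 0.1328] [0.0295 0.213 ] [0.0523 0.2354]
[(0.62, array([[0.0411, 0.2227, 0.121 ]]))]
```

View pics/d3.png

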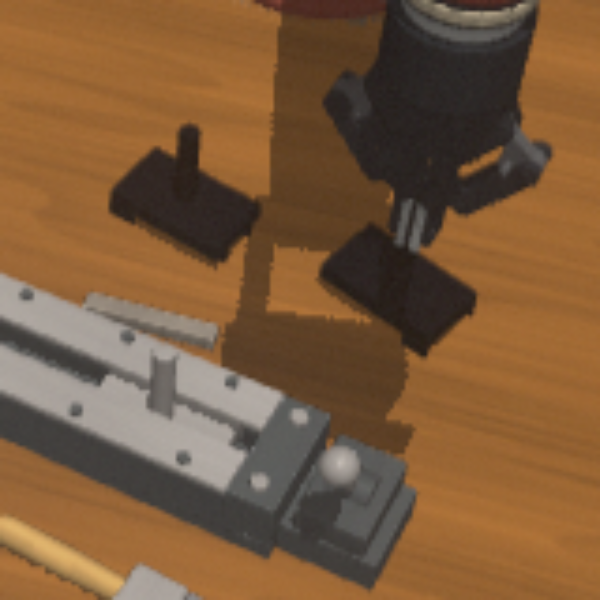

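Lever ball now at (340,465), leaning to the +x side. A firm confirming push lower on the shaft comes next.

```bash
python3 -m creep '[0,0,3,0, 0,0,4,0, 0,0,4,0, 0,0,2,0, 0,0,0.7,0, 0,0,0,0]'|grep -E "clo|force"; python3 -c "
from h import *
lev('e1')"; for i in 1 2 3; do python3 -m creep '[0.5,0,0,0, 0.5,0,0,0]'|grep -E "clo|pos|force"; done;python3 -c "
from h import *
lev('e2')"
```

```text
clock: 25.75
contact_force: [-0.7, 0.1, 0.1]
tcp [[-0.0184  0.2219  0.087 ]] [-0.6861  0.0601  0.0994]
0.08 2 [0.0189 0.2269 0.0814] [0.0169 0.2253] [0.0209 0.2285]
0.11 2 [0.0464 0.2299 0.1179] [0.0435 0.2264] [0.0493 0.2335]
0.12 54 [0.0456 0.2247 0.1273] [-0.0153  0.2085] [0.0532 0.2364]
0.13 90 [0.0362 0.2237 0.1339] [-0.0223  0.2083] [0.0518 0.2351]
0.14 39 [-0.0123  0.2245  0.1457] [-0.0255  0.2081] [-0.0072  0.2352]
0.15 43 [-0.0132  0.2213  0.1568] [-0.0255  0.2085] [-0.009   0.2386]
clock: 26.05
position: [0.5927, 0.1651, 0.0913]
contact_force: [-0.8, 0.1, 0.5]
clock: 26.3
position: [0.6043, 0.1632, 0.0931]
contact_force: [0.6, 0.8, -0.6]
clock: 26.55
position: [0.6149, 0.1612, 0.0935]
contact_force: [0.0, 0.1, -0.0]
tcp [[0.0167 0.2232 0.0935]] [ 0.0325  0.0864 -0.0109]
0.08 1 [0.0194 0.2272 0.0801] [0.0194 0.2272] [0.0194 0.2272]
0.11 3 [0.0493 0.2288 0.119 ] [0.0485 0.2264] [0.0495 0.2307]
0.12 43 [0.0477 0.2241 0.1263] [0.0346 0.2113] [0.0526 0.236 ]
0.13 78 [0.0379 0.2245 0.1341] [0.0196 0.2107] [0.05   0.2358]
0.14 31 [0.0217 0.225  0.1444] [0.0098 0.21  ] [0.0268 0.2363]
0.15 54 [0.0227 0.2252 0.1563] [0.0095 0.2095] [0.027  0.2364]
```

```bash
python3 -m creep '[-0.8,0,0.8,0, 0,0,0.8,0, 0,0,0,0]'|grep -E "pos|force"; for i in 1 2 3 4; do python3 -m creep '[0.5,0,0.1,0, 0.3,0,0.1,0]'|grep -E "clo|pos|force"; done;python3 -c "
from h import *
lev('e3')"
```

```text
position: [0.6068, 0.1624, 0.0752]
contact_force: [-0.6, 0.0, -0.3]
clock: 27.22
position: [0.615, 0.161, 0.0735]
contact_force: [-0.0, -0.2, 0.5]
clock: 27.48
position: [0.6157, 0.1613, 0.0719]
contact_force: [-15.0, 1.1, 11.5]
clock: 27.72
position: [0.6145, 0.1617, 0.0715]
contact_force: [-13.9, 1.0, 11.1]
clock: 27.98
position: [0.6133, 0.1619, 0.0714]
contact_force: [-13.5, 0.4, 10.0]
tcp [[0.015  0.2236 0.0714]] [-13.4708   0.36     9.9788]
0.08 1 [0.0196 0.2273 0.0805] [0.0196 0.2273] [0.0196 0.2273]
0.11 14 [0.0227 0.2316 0.1184] [0.0208 0.2112] [0.0506 0.2363]
0.12 63 [0.0406 0.2279 0.1262] [0.0128 0.2104] [0.0532 0.2372]
0.13 85 [0.0378 0.2241 0.1336] [0.0155 0.2102] [0.0522 0.2367]
0.14 25 [0.0258 0.2233 0.1452] [0.0158 0.2029] [0.0298 0.24  ]
0.15 113 [0.0258 0.2323 0.1584] [0.0069 0.2003] [0.0315 0.2499]
```

A firm 15 N reaction and the ball unmoved: the lever is at its end stop. Now I'll retreat back, then up, and move away.

```bash
python3 -m creep '[-0.8,0,0,0, -1,0,0,0, -1,0,-0.5,0, 0,0,-2,0, 0,0,-3,0, 0,0,-4,0, 0,0,-4,0, -5,0,0,0, -5,0,0,0, 0,0,0,0]'|grep -v ori; python3 -c "
from h import *
lev('f1');look()
for c in ('scene','top'):
    p=imaging.snapshot(c); save(p,'f_'+c+'.png')
    for t in ['guide','slide','clamp_tip','stone','bob','nut','oil','insert','brush','wrench']:
        print(c,t,[(round(d['p'],2),w(p,d['xyz'])) for d in nets.landmark_of(p,t)[:2]])"
```

```text
clock: 29.28
position: [0.4928, 0.1864, 0.2269]
contact_force: [-0.7, 0.1, 1.1]
finger_gap: -0.0
tcp [[-0.1079  0.2253  0.2269]] [-0.7427  0.1081  1.0604]
0.08 1 [0.0161 0.2283 0.0809] [0.0161 0.2283] [0.0161 0.2283]
0.11 3 [0.048  0.2281 0.1184] [0.0474 0.2269] [0.0511 0.2306]
0.12 41 [0.0467 0.2262 0.1263] [0.0289 0.2115] [0.0546 0.2365]
0.13 57 [0.0417 0.2242 0.1336] [0.0312 0.2139] [0.0517 0.2339]
scene post 90 [-0.0051  0.0774  0.0703] [0.0112 0.0932 0.1129] [0.0057 0.0866 0.0947]
  lever 660 [0.0435 0.2244 0.1364] [0.0433 0.2247 0.1297]
top post 35 [-0.01    0.0798  0.0722] [0.0052 0.0932 0.1147] [-0.0041  0.0861  0.1007]
  lever 502 [0.0334 0.2248 0.1365] [0.0304 0.224  0.1237]
scene guide []
scene slide [(0.96, array([0.3867, 0.1543, 0.0022])), (0.65, array([0.5764, 0.0342, 0.0148]))]
scene clamp_tip [(0.62, array([0.6381, 0.1574, 0.1237]))]
scene stone [(0.51, array([ 0.4711, -0.0119, -0.    ]))]
scene bob [(0.53, array([ 0.4494, -0.1535,  0.0013]))]
scene nut [(0.58, array([ 0.519 , -0.2288,  0.0547]))]
scene oil [(0.84, array([0.7104, 0.3688, 0.0019]))]
scene insert [(0.71, array([ 0.667 , -0.1422, -0.0007]))]
scene brush [(0.64, array([0.7005, 0.0411, 0.0035]))]
scene wrench [(0.62, array([ 0.4705, -0.4397, -0.0046]))]
top guide [(0.67, array([ 0.5554, -0.055 ,  0.0017]))]
top slide [(0.73, array([ 0.3726, -0.3037, -0.0019])), (0.72, array([ 0.3597, -0.0168, -0.0007]))]
top clamp_tip [(0.6, array([0.636 , 0.1612, 0.1225]))]
top stone [(0.47, array([ 0.467 , -0.0111, -0.0055]))]
top bob [(0.45, array([ 0.4384, -0.154 , -0.0003]))]
top nut [(0.46, array([ 0.5175, -0.2233,  0.0546]))]
top oil [(0.67, array([ 0.7137,  0.371 , -0.0019]))]
top insert [(0.61, array([ 0.6631, -0.1444, -0.0014]))]
top brush [(0.88, array([0.6923, 0.0438, 0.0019])), (0.44, array([ 0.4354, -0.1504,  0.0019]))]
top wrench [(0.71, array([0.7113, 0.3682, 0.0004])), (0.61, array([ 0.474 , -0.435 ,  0.0008]))]
```

View pics/f_scene.png

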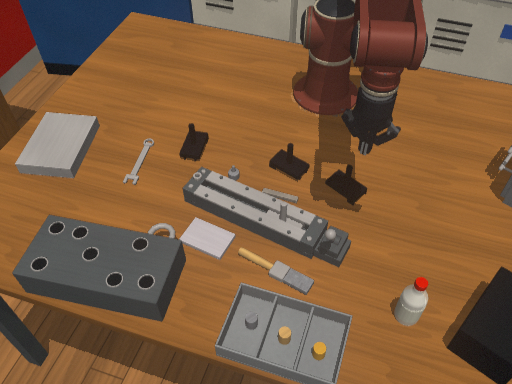

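The final view shows the post at (284,212) in the notch, the lever at (332,236) leaning to +x, the bystanders unmoved and the gripper clear. Handing in.

```bash
python3 -c "
from h import *
print(r.job_done())"
```

```text
the job is handed in; nothing more can be done
None
```

The slide is in the hidden notch, the clamp lever is thrown to its end stop, and I handed the job in at about 29.5 s of the 54 s limit.

**Slide:** I straddled the post with the fingers half open and pushed it slowly toward +y. The pushing force was about 2 N on the runway and 4–6 N at the notch wall. It dropped at guide y of about 86 mm, short of the 105 mm end block. The post stands vertical with its top at 0.109 m, down from about 0.118 m. The network put the slide's origin 15 mm up, against 14 mm expected in the notch.

**Clamp lever:** My first sweep left the lever open. The fingers passed over with hardly any force, and I did not find out why. On the second sweep the ball stopped at guide x of about +0.045 m. A lower push on the shaft then met 15 N with the ball unmoved, which confirms the end stop. The lever stayed clamped after I backed away.

**Last checks:**
- **Bystanders:** the stone, bob, nut and oil bottle are within a few mm of where they started. For the insert, brush and wrench I have no starting measurement, but they look unmoved in the pictures.
- **Gripper:** it is well clear of everything.
- **Misses and disagreements:** the network missed the guide in the final scene view but found it in the top view. The visible fingertips also seemed 30–40 mm higher than the reported tool position during the lever push; I worked around this and did not explain it.

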